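# Power up the photometer and take a reading

## Robot

A 7-joint arm with a two-finger parallel gripper is mounted at the origin on a cart in front of the work surface, level with it; the furniture and walls round the work are solid. World frame = base frame: x ahead of the robot, y to its left, z up, the work surface at z = 0. Lengths are in m, angles in rad, forces in N, time in s.
With the tool pointing down it reaches from about 0.4 to 0.925 m from the base axis. Payload 4.1 kg.
Tool frame: the origin (TCP) lies at the very end of the fingers, on their centre line; the grasp point (between the pads) lies 19 mm behind it; z points along the fingers, y is the line along which they close (so a half turn about z gives the same grasp; the last joint's range is limited). The gripper opens to 85 mm and grips with 20 to 120 N. Pads are 22 mm wide; open, the fingers measure 114 mm over their backs; the gripper's body (76 mm by 85 mm) begins 54 mm behind the grasp point. The pads swing forward as they close: fully open they stand 13 mm farther back than shut.
Start: joints at [-1.286, 0.398, 0.045, 1.537, -0.019, 1.207, -0.051], TCP at [0.243, 0.603, 0.231] pointing down, gripper open.
Joint ranges: [-2.82, 2.82], [-0.49, 2.23], [-1.37, 1.46], [0, 2.46], [-1.36, 4.5], [0.23, 2], [-2.94, 2.94]. Speed limits (rad/s): [2.57, 2.57, 3.14, 3.14, 3.14, 3.14, 3.14].

## Interface

Orientations are given as a 3x3 rotation matrix whose columns are the frame's x, y, z axes.
In Python, from station import readout, vision, arm gives the robot as it stands.
- The arm moves only by the tool servo_tool, never from a script. Its argument "targets" is a list of rows, each a list of 7 numbers: the opening, from 0 (shut) to 1 (fully open), then the shift along the tool's x, y, z in cm, then the turn, a rotation vector about the tool's x, y, z in degrees. In form: [[jaw, dx, dy, dz, rx, ry, rz], ...]. A call has 1 to 20 rows; each row is the pose to reach, as a shift and turn from the pose commanded when the call began, along the tool's axes at that moment; what a row does not reach only later rows make up. A row lasts 1/10 s, in which the tool goes at most 50 mm and 8.59 degrees, less where a joint would pass 70% of its speed; a pose out of reach is approached as far as the arm can. A call with a gripper value outside its range is refused whole. The fingers move at their own pace and stop on an object; the grip force is fixed at half the most. Time passes only in rows, so rows that repeat a pose let the fingers close. It gives the time, the measured TCP pose, the force, the opening and the grip force at its end, in the units of the state.
- readout.sense(): the state, without advancing time (a new reading comes with each control period).
- vision.capture(name): name is "scene" or "side" or "wrist"; returns a dict with "image" (420x560x3 uint8, blue, green, red), "fx", "fy", "cx", "cy" (pixels), "dist_coeffs" ([k1, k2, p1, p2, k3] as OpenCV has them; the pictures are not rectified), "extrinsics" (4x4, takes a point from camera to world coordinates); the wrist camera has in their place "tool_from_camera" (4x4, takes a point from camera to tool coordinates, whose origin is the TCP and whose axes are the flange's). Camera axes: x right, y up, looking along -z (the intrinsics and any distortion apply to the point x, -y, -z); pixel columns grow to the right and rows downward; lengths in m; the calibration is good to about 2 mm. A picture is of the moment at which its call begins: read the wrist's pose just before it. There is no depth.
- arm.finish_job(): hands the job in; it is judged then, once.
Trained networks look in the newest picture that a camera, given by its name, has taken for a name from the list of things; names that differ only in an ending like _2 or _b are one class to them, and where a whole thing is asked for, a point or a joint stands for the part that bears it (a point fixed in the world has none). Each returns a list of dicts, best first, with "confidence" (0 to 1); they miss things now and then, are a little off and sometimes report something else, mostly with a low value. They report only what shows in the picture. A call takes as long as a camera call.
- vision.spot_in(camera, name): "rect" ([left, top, width, height] in pixels, round what is visible of it).
- vision.place_of(camera, name): "xy" ([column, row] in pixels: a listed point, or the origin of a listed thing).
The state is a dict: "time_s": time; "qpos": joint angles; "qvel": joint speeds; "effort": joint torques, N m; "eef_pos": TCP position; "eef_rot": TCP orientation; "wrist_force": force on the tool from outside, world axes, zero at the start; "wrist_torque": the same for the moment, N m; "grip_width": finger opening in m; "gripper_force": force on a finger pad.
Only numpy, scipy, OpenCV 4.12 (cv2) and the standard library are available. Lean on these libraries where they do the work, as an engineer would, in place of code of your own. Each camera call takes 0.05 s, during which the arm holds its last target. There are 200 camera calls.

## Task

With closed fingers, switch the power strip on by pressing down the raised end of its rocker, then push the photometer's open lid down until it is fully shut, and only then press the large round button on its panel right down for a moment and let it come back up. Only push: do not lift or shift the power strip, and leave the dropper bottles and the beaker as they stand.

Things in the scene. Friction and masses are not known exactly. Their poses are not given: they have to be found in the camera images.
- photometer: white desktop photometer with a dark base, fixed to the table, 226 x 168 mm, flat case top 66 mm above its origin and 126 mm in front of to 100 mm behind it; origin at the table under the case. Its own x points from the front panel (display, keypad, large round button) to the back (cell lid), y to the left seen from the front, z up. It stands about in the robot's middle or to the right of it; the power strip takes the other place.
- button_top (a point): centre of the top face of the large round push button, 25 mm across, low on the front panel (73 mm in front of the photometer's origin, 40 mm to its right); its top stands 74 mm above the table, 8 mm above the case. It springs back.
- photometer_read_button (a joint): travel of the round button in m: 0 up, 0.003 fully down (straight down); it needs about 6 N for 0.002 and 9 N for the full travel
- photometer_lid (a joint): angle of the cell lid in rad: 0 fully shut (flat), growing as it opens upward and backward about its rear hinge; starts between 0.6 and 1.1; a friction hinge holds it wherever it is left, 0.03 N m moves it
- lid_lip (a point): middle of the upper edge of the lid's front lip, on the moving lid. The lid is black, 52 mm wide (photometer y), 54 mm long, 16 mm thick. The lip lies 59 mm from the hinge axis along the lid and, when shut, 84 mm above the table.
- lid_hinge (a point): middle of the lid's hinge line, at the lid's rear end, 70 mm above the table; the axis is level, along the photometer's y. When shut the lid reaches from here towards the photometer's front (-x) and its top face lies 13 mm above this line.
- strip: loose cream power strip, 64 mm wide, 313 mm long, body top 33 mm above the table; origin at its underside. Its own -y runs along it to the end with the switch, which points towards the robot; z up.
- rocker_raised_end (a point): top of the raised end of the strip's only rocker switch: the end towards the sockets, away from the strip's switch end and the robot; about 40 mm above the table at the start, 38 mm when switched on; rides on the rocker. Press it straight down to switch on.
- rocker_pivot (a point): middle of the rocker, on its tilting axis, 33 mm above the table; the rocker is 21 mm long along the strip and 14 mm wide
- strip_rocker (a joint): angle of the rocker in rad: about 0.24 off (the end towards the sockets raised, the other flush with the case), 0 fully on (the raised end pressed down as far as it goes), under 0.08 counts as on; about 3 N on the raised end tips it, and it stays where it is left
- dropper: loose white dropper bottle with a pointed green cap, 29 mm across, 90 mm tall, standing beside the strip, on its right seen from the robot, near the switch; origin at the centre of its underside; leave alone
- small_beaker: loose clear beaker, 52 mm across, 70 mm tall, standing in front of the photometer; origin at the centre of its underside; leave alone
- dropper_2: loose white dropper bottle with a pointed black cap, 29 mm across, 98 mm tall, standing in front of the photometer; origin at the centre of its underside; leave alone

How it is judged:
On the way, in this order (a step that is already met when the one before it is completed fails the run):
1. the power strip's rocker is pressed over to on (value of joint strip_rocker below 0.08 rad), for 0.1 s.
2. the cell lid is pushed fully shut (value of joint photometer_lid below 0.05 rad), for 0.1 s.
3. the round button is pressed down (value of joint photometer_read_button above 0.0015 m), for 0.1 s.
At the end, for the whole second after the job is handed in: The strip's rocker is on (joint under 0.08 rad), the photometer's lid is shut (under 0.05 rad), its button has been pressed (over 1.5 mm) and is back up (under 0.7 mm); the strip, dropper bottles and small beaker stand flat within 20 mm of where they were (value of joint strip_rocker below 0.08 rad and value of joint photometer_lid below 0.05 rad and value of joint photometer_read_button below 0.0007 m and distance of each of strip, dropper, small_beaker, dropper_2 from where it was at the start of the episode below 0.02 m and angle between strip's own z axis and vertical below 0.05 rad and angle between each of dropper, small_beaker, dropper_2's own z axis and vertical below 0.1 rad); the robot touches nothing.
It fails at once if the round button is pressed while the power strip is off (value of joint photometer_read_button above 0.001 m and value of joint strip_rocker above 0.15 rad).
It fails at once if the round button is pressed while the lid is open (value of joint photometer_read_button above 0.001 m and value of joint photometer_lid above 0.1 rad).
It fails at once if the power strip is lifted or shifted (distance of strip from where it was at the start of the episode above 0.02 m or height (world z) of strip above 0.012 m).
It fails at once if a dropper bottle or the beaker is moved or lifted (distance of any of dropper, small_beaker, dropper_2 from where it was at the start of the episode above 0.02 m).
It also fails if it takes over 51 s, if anything falls off the work surface, if the arm or the gripper's body presses on something with over 40 N, if the wrist force passes 120 N, or if a joint passes its speed limit or range.

## Working session

There is one attempt and no reset: what is moved stays moved. The work goes in short steps, Python scripts to look and compute and a tool call to move; the robot and the scene stay as the last step left them, time stands still between calls to the robot, and variables do not carry over. Pictures are saved under pics/ and viewed, at most 10 in all, crops included, and the job is handed in when it is done.

Besides the shell and the picture viewer there is one more tool, called after "Emit:" by a JSON object that holds its "name" and its "arguments", one argument or row to a line. servo_tool: Moves the arm, as the interface text tells. Its arguments: {"type":"object","properties":{"targets":{"type":"array"}},"required":["targets"]}

```bash
mkdir -p pics
cat > h.py <<'E'
import numpy as np, cv2
from station import readout, vision, arm
from scipy.optimize import least_squares
def cam(n):
    s=readout.sense(); c=vision.capture(n)
    if 'extrinsics' in c: T=np.array(c['extrinsics'])
    else:
        W=np.eye(4); W[:3,:3]=s['eef_rot']; W[:3,3]=s['eef_pos']; T=W@np.array(c['tool_from_camera'])
    K=np.array([[c['fx'],0,c['cx']],[0,c['fy'],c['cy']],[0,0,1]]); return dict(img=c['image'],T=T,K=K,d=np.array(c['dist_coeffs'],float))
def ray(c,xy):
    u=cv2.undistortPoints(np.array([[xy]],float),c['K'],c['d'])[0,0]
    return c['T'][:3,3], c['T'][:3,:3]@np.array([u[0],-u[1],-1])
def atz(c,xy,z):
    o,r=ray(c,xy); return o+r*(z-o[2])/r[2]
def proj(c,P):
    p=(np.atleast_2d(P)-c['T'][:3,3])@c['T'][:3,:3]; p=p*[1,-1,-1]
    return cv2.projectPoints(p,np.zeros(3),np.zeros(3),c['K'],c['d'])[0][:,0]
E
python3 - <<'E'
from h import *
np.set_printoptions(precision=4,suppress=True)
s=readout.sense(); print(s['eef_pos'],s['eef_rot'],s['time_s'],s['wrist_force'])
Z=dict(photometer=0,button_top=.074,lid_lip=None,lid_hinge=.07,strip=0,rocker_raised_end=.040,rocker_pivot=.033,dropper=0,small_beaker=0,dropper_2=0)
for n in ['scene','side','wrist']:
    c=cam(n); cv2.imwrite(f'pics/{n}0.png',c['img']); print(n,c['T'][:3,3])
    for k,z in Z.items():
        for r in vision.place_of(n,k)[:2]:
            print(n,k,round(r['confidence'],2),np.round(r['xy'],1),atz(c,r['xy'],.1 if z is None else z))
E
```

```text
[0.2432 0.6021 0.2303] [[-0.9273  0.3743 -0.0006]
 [ 0.3743  0.9273 -0.0018]
 [-0.0002 -0.0019 -1.    ]] 0.0 [-0.0176 -0.0471  1.3982]
scene [ 0.1193 -0.7486  0.5554]
scene photometer 0.91 [272.9 207.8] [ 0.5623 -0.0139  0.    ]
scene button_top 0.5 [244.7 197.6] [ 0.4789 -0.0516  0.074 ]
scene lid_lip 0.55 [298.5 160.8] [ 0.6171 -0.0295  0.1   ]
scene lid_hinge 0.55 [313.3 181.2] [ 0.6239 -0.0709  0.07  ]
scene strip 0.96 [354.9 269.6] [ 0.5732 -0.2631  0.    ]
scene strip 0.73 [193.4 215.4] [0.4138 0.056  0.    ]
scene rocker_raised_end 0.63 [305.2 289.7] [ 0.4473 -0.291   0.04  ]
scene rocker_pivot 0.77 [302. 295.] [ 0.4408 -0.2916  0.033 ]
scene dropper 0.85 [205.9 234.4] [ 0.4058 -0.0189  0.    ]
scene dropper 0.63 [333.2 332.5] [ 0.4529 -0.3551  0.    ]
scene small_beaker 0.74 [190.7 213. ] [0.413  0.0675 0.    ]
scene small_beaker 0.39 [296.8 293.2] [ 0.4565 -0.2544  0.    ]
scene dropper_2 0.85 [205.9 234.4] [ 0.4058 -0.0189  0.    ]
scene dropper_2 0.63 [333.2 332.5] [ 0.4529 -0.3551  0.    ]
side [ 0.285  -0.8404  0.5088]
side photometer 0.81 [285.4 217. ] [ 0.5574 -0.0174 
[... 240 characters left out ...]
  0.1   ]
side lid_hinge 0.88 [320.6 201.2] [ 0.6231 -0.0802  0.07  ]
side strip 0.58 [327.5 277.4] [ 0.5688 -0.27    0.    ]
side strip 0.26 [259.7 200. ] [0.5161 0.0878 0.    ]
side rocker_raised_end 0.48 [285. 216.] [ 0.5364 -0.0774  0.04  ]
side rocker_raised_end 0.43 [270.4 278.5] [ 0.4423 -0.2905  0.04  ]
side rocker_pivot 0.96 [266.2 282.9] [ 0.4337 -0.2926  0.033 ]
side dropper 0.88 [227.1 226.7] [ 0.4057 -0.0274  0.    ]
side dropper 0.83 [286.5 322.2] [ 0.4512 -0.3667  0.    ]
side small_beaker 0.54 [222.8 211.5] [0.4078 0.049  0.    ]
side dropper_2 0.88 [227.1 226.7] [ 0.4057 -0.0274  0.    ]
side dropper_2 0.83 [286.5 322.2] [ 0.4512 -0.3667  0.    ]
wrist [0.169  0.6322 0.3732]
```

View pics/scene0.png

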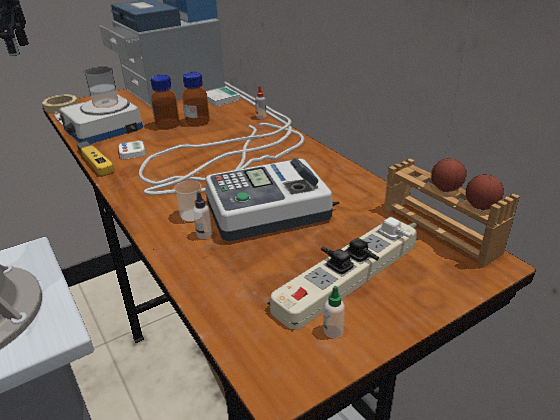

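Run:
```python
from h import *
c=cam('wrist'); s=readout.sense()
T=np.linalg.inv(np.block([[np.array(s['eef_rot']),np.array(s['eef_pos'])[:,None]],[np.zeros((1,3)),1]]))@c['T']
print(T.round(3),c['K'])
R=np.array(s['eef_rot'])
for t in ([.40,-.1,.30],[.44,-.29,.25]): print(R.T@(np.array(t)-s['eef_pos'])*100)
```

```text
[[-0.     0.95   0.311  0.08 ]
 [ 1.     0.    -0.    -0.001]
 [-0.     0.311 -0.95  -0.142]
 [ 0.     0.     0.     1.   ]] [[322.63389493   0.         276.37900098]
 [  0.         322.63389493 208.55479433]
 [  0.           0.           1.        ]]
[-40.83282995 -59.30116663  -6.87406309]
[-51.65476948 -75.42267931  -1.87581803]
```

Emit:
{"name": "servo_tool", "arguments": {
  "targets": [
    [0, -40.7, -32.3, -10, 0, 0, -22],
    [0, -40.7, -32.3, -10, 0, 0, -22],
    [0, -40.7, -32.3, -10, 0, 0, -22],
    [0, -40.7, -32.3, -10, 0, 0, -22],
    [0, -40.7, -32.3, -10, 0, 0, -22],
    [0, -40.7, -32.3, -10, 0, 0, -22],
    [0, -40.7, -32.3, -10, 0, 0, -22],
    [0, -40.7, -32.3, -10, 0, 0, -22],
    [0, -40.7, -32.3, -10, 0, 0, -22],
    [0, -40.7, -32.3, -10, 0, 0, -22],
    [0, -45, -59, -12, 0, 0, -22],
    [0, -45, -59, -12, 0, 0, -22],
    [0, -45, -59, -12, 0, 0, -22],
    [0, -45, -59, -12, 0, 0, -22],
    [0, -45, -59, -12, 0, 0, -22],
    [0, -45, -59, -12, 0, 0, -22],
    [0, -45, -59, -12, 0, 0, -22],
    [0, -45, -59, -12, 0, 0, -22]
  ]
}}

```text
time_s: 3.5
eef_pos: [0.4395, -0.1137, 0.3516]
eef_rot: [[-1.0, 0.003, 0.001], [0.003, 1.0, 0.001], [-0.001, 0.001, -1.0]]
wrist_force: [0.6, 0.9, -0.4]
grip_width: -0.0
gripper_force: 0.0
```

```bash
cat > look.py <<'E'
from h import *
import sys
np.set_printoptions(precision=4,suppress=True)
s=readout.sense(); print(s['eef_pos'],s['qpos'])
Z=dict(photometer=0,button_top=.074,lid_lip=.1,lid_hinge=.07,strip=0,rocker_raised_end=.040,rocker_pivot=.033,dropper=0,small_beaker=0)
for n in sys.argv[2:]:
    c=cam(n); cv2.imwrite(f'pics/{n}{sys.argv[1]}.png',c['img']); print(n,c['T'][:3,3])
    for k,z in Z.items():
        for r in vision.place_of(n,k)[:2]:
            print(n,k,round(r['confidence'],2),np.round(r['xy'],1),atz(c,r['xy'],z))
E
python3 look.py 1 wrist
```

```text
[ 0.4395 -0.1137  0.3516] [-0.4193 -0.0552  0.5557  1.8037  0.0283  1.3839  1.6986]
wrist [ 0.3593 -0.1141  0.4934]
wrist photometer 0.92 [331.6 231.7] [ 0.5618 -0.0228  0.    ]
wrist photometer 0.64 [338.8 133.3] [ 0.4028 -0.0199  0.    ]
wrist button_top 0.79 [326.  195.9] [ 0.4792 -0.0468  0.074 ]
wrist lid_lip 0.86 [313.5 288.4] [ 0.6064 -0.0623  0.1   ]
wrist lid_lip 0.42 [332.2 232.1] [ 0.5213 -0.0405  0.1   ]
wrist lid_hinge 0.9 [305.7 287.5] [ 0.6236 -0.0701  0.07  ]
wrist strip 0.66 [186.2 239.4] [ 0.5749 -0.2643  0.    ]
wrist rocker_raised_end 0.64 [152.9 168.8] [ 0.4478 -0.2901  0.04  ]
wrist rocker_raised_end 0.2 [338.4 132.1] [ 0.3977 -0.0282  0.04  ]
wrist rocker_pivot 0.6 [153.7 162.3] [ 0.4397 -0.2905  0.033 ]
wrist dropper 0.87 [125.2 168.4] [ 0.4547 -0.3492  0.    ]
wrist dropper 0.79 [337.9 131.8] [ 0.4006 -0.0214  0.    ]
wrist small_beaker 0.55 [389.2 140. ] [0.4127 0.0572 0.    ]
```

View pics/wrist1.png

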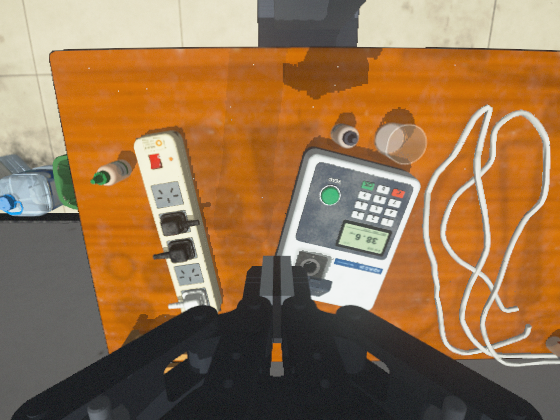

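Emit:
{"name": "servo_tool", "arguments": {
  "targets": [
    [0, -1.5, -8, 6, 0, 0, 0],
    [0, -1.5, -17.4, 10, 0, 0, 0],
    [0, -1.5, -17.4, 12, 0, 0, 0],
    [0, -1.5, -17.4, 12, 0, 0, 0],
    [0, -1.5, -17.4, 12, 0, 0, 0],
    [0, -1.5, -17.4, 12, 0, 0, 0],
    [0, -1.5, -17.4, 12, 0, 0, 0]
  ]
}}

```text
time_s: 4.7
eef_pos: [0.4552, -0.2862, 0.2315]
eef_rot: [[-1.0, -0.001, 0.0], [-0.001, 1.0, 0.001], [-0.0, 0.001, -1.0]]
wrist_force: [0.0, -0.6, 0.0]
grip_width: 0.0003
gripper_force: 0.0
```

```bash
python3 look.py 2 wrist
```

```text
[ 0.4552 -0.2862  0.2315] [-0.1389  0.2515  0.7407  1.8197 -0.1862  1.1414  2.2358]
wrist [ 0.3751 -0.2868  0.3733]
wrist photometer 0.96 [480.1 254.9] [ 0.5605 -0.0219  0.    ]
wrist button_top 0.68 [518.5 213.1] [ 0.4778 -0.044   0.074 ]
wrist button_top 0.65 [504.3 343.3] [ 0.6381 -0.021   0.074 ]
wrist lid_lip 0.96 [505.3 344.3] [ 0.6166 -0.0427  0.1   ]
wrist lid_lip 0.31 [273.  165.1] [ 0.4255 -0.2895  0.1   ]
wrist lid_hinge 0.8 [462.  331.6] [ 0.6236 -0.0724  0.07  ]
wrist strip 0.94 [294.6 263.6] [ 0.572  -0.2629 -0.    ]
wrist rocker_raised_end 0.5 [274.6 173.7] [ 0.4457 -0.2884  0.04  ]
wrist rocker_pivot 0.81 [274.7 165.5] [ 0.4383 -0.2883  0.033 ]
wrist dropper 0.76 [222.1 175.8] [ 0.4566 -0.3505  0.    ]
wrist dropper 0.74 [507.1 129. ] [ 0.401  -0.0214  0.    ]
```

View pics/wrist2.png

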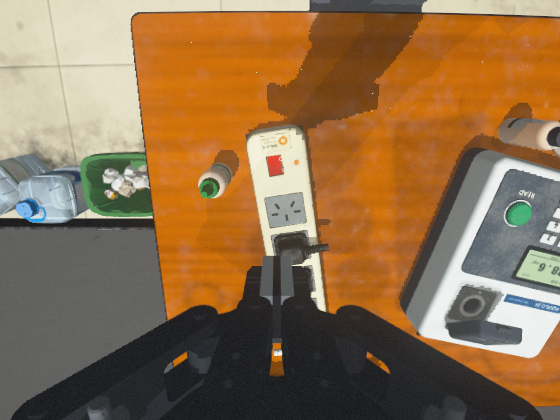

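Emit:
{"name": "servo_tool", "arguments": {
  "targets": [
    [0, 0.3, -0.2, 5, 0, 0, 0],
    [0, 0.3, -0.2, 10, 0, 0, 0],
    [0, 0.3, -0.2, 14, 0, 0, 0],
    [0, 0.3, -0.2, 17, 0, 0, 0],
    [0, 0.3, -0.2, 18, 0, 0, 0],
    [0, 0.3, -0.2, 18.5, 0, 0, 0],
    [0, 0.3, -0.2, 19, 0, 0, 0],
    [0, 0.3, -0.2, 19.2, 0, 0, 0],
    [0, 0.3, -0.2, 19.4, 0, 0, 0],
    [0, 0.3, -0.2, 19.4, 0, 0, 0]
  ]
}}

```text
time_s: 6.2
eef_pos: [0.4541, -0.2892, 0.0389]
eef_rot: [[-1.0, -0.001, 0.005], [-0.001, 1.0, -0.001], [-0.005, -0.001, -1.0]]
wrist_force: [1.7, 0.7, 3.1]
grip_width: -0.0002
gripper_force: 1.5
```

Emit:
{"name": "servo_tool", "arguments": {
  "targets": [
    [0, 0, 0, 0.15, 0, 0, 0],
    [0, 0, 0, 0.3, 0, 0, 0],
    [0, 0, 0, 0.4, 0, 0, 0],
    [0, 0, 0, 0.4, 0, 0, 0]
  ]
}}

```text
time_s: 6.6
eef_pos: [0.4545, -0.2895, 0.0377]
eef_rot: [[-1.0, -0.0, 0.006], [-0.0, 1.0, 0.001], [-0.006, 0.001, -1.0]]
wrist_force: [-3.7, 6.0, 30.6]
grip_width: -0.0001
gripper_force: 15.1
```

Emit:
{"name": "servo_tool", "arguments": {
  "targets": [
    [0, 0, 0, -2, 0, 0, 0],
    [0, 0, 0, -6, 0, 0, 0],
    [0, 0, 0, -11, 0, 0, 0],
    [0, 0, 4, -16, 0, 0, 0],
    [0, -2, 9, -20, 0, 0, 0],
    [0, -2.8, 10.8, -21, 0, 0, 0],
    [0, -2.8, 10.8, -21, 0, 0, 0],
    [0, -2.8, 10.8, -21, 0, 0, 0],
    [0, -2.8, 10.8, -21, 0, 0, 0]
  ]
}}

```text
time_s: 7.5
eef_pos: [0.4785, -0.1819, 0.2426]
eef_rot: [[-1.0, 0.001, -0.002], [0.001, 1.0, -0.0], [0.002, -0.0, -1.0]]
wrist_force: [-0.7, 0.3, -0.5]
grip_width: 0.0001
gripper_force: 0.0
```

```bash
python3 look.py 3 wrist scene side; python3 -c "
import cv2
a=cv2.imread('pics/wrist3.png');
cv2.imwrite('pics/w3.png',a)
s=cv2.resize(cv2.imread('pics/side3.png')[150:320,220:390],(680,680)[:2],interpolation=3)[:590]
cv2.imwrite('pics/s3.png',s)"
```

```text
[ 0.4785 -0.1819  0.2426] [-0.3622  0.1779  0.73    1.8602 -0.1285  1.1528  1.9818]
wrist [ 0.3986 -0.1823  0.3845]
wrist photometer 0.79 [398.7 234.8] [ 0.5597 -0.0242  0.    ]
wrist button_top 0.89 [417.2 186.4] [ 0.4766 -0.042   0.074 ]
wrist lid_lip 0.93 [400.  317.6] [ 0.6121 -0.0525  0.1   ]
wrist lid_lip 0.41 [417.2 108.7] [ 0.4021 -0.0625  0.1   ]
wrist lid_hinge 0.58 [372.5 310.6] [ 0.6247 -0.072   0.07  ]
wrist lid_hinge 0.53 [399.6 235. ] [ 0.5306 -0.052   0.07  ]
wrist strip 0.84 [217.2 244.4] [ 0.5727 -0.2596  0.    ]
wrist rocker_raised_end 0.65 [178.1 149.5] [ 0.4444 -0.2869  0.04  ]
wrist rocker_pivot 0.88 [175.9 142.7] [ 0.438  -0.2908  0.033 ]
wrist dropper 0.93 [419.3 106.7] [ 0.4011 -0.0183  0.    ]
wrist small_beaker 0.76 [479.1 115.3] [0.41   0.0537 0.    ]
wrist small_beaker 0.16 [372.2 308.8] [ 0.672  -0.0481  0.    ]
scene [ 0.1193 -0.7486  0.5554]
scene photometer 0.95 [275.1 206.6] [ 0.5685 -0.0127  0.    ]
scene button_top 0.74 [303.1 289.9] [ 0.4229 -0.3198  0.074 ]
scene button_top 0.42 [246.9 198.5] [ 0.4806 -0.0568  0.074 ]
scene lid_lip 0.62 [299.3 16
[... 578 characters left out ...]
.    ]
side [ 0.285  -0.8404  0.5088]
side button_top 0.57 [263.2 197.3] [ 0.4939 -0.036   0.074 ]
side lid_lip 0.49 [308.6 180.4] [ 0.6114 -0.024   0.1   ]
side lid_hinge 0.72 [320.1 200.2] [ 0.6239 -0.0751  0.07  ]
side lid_hinge 0.55 [268. 281.] [ 0.4264 -0.3311  0.07  ]
side strip 0.82 [329.7 274.2] [ 0.5772 -0.2615  0.    ]
side rocker_raised_end 0.62 [268.3 279. ] [ 0.4381 -0.2909  0.04  ]
side rocker_pivot 0.67 [266.4 281.6] [ 0.435  -0.2891  0.033 ]
side rocker_pivot 0.21 [286.4 320.5] [ 0.4414 -0.3937  0.033 ]
side dropper 0.68 [287.1 321.4] [ 0.4528 -0.3651  0.    ]
side dropper 0.68 [226.9 226.4] [ 0.4055 -0.0259  0.    ]
side small_beaker 0.78 [221.6 211.6] [0.4047 0.0492 0.    ]
```

View pics/w3.png

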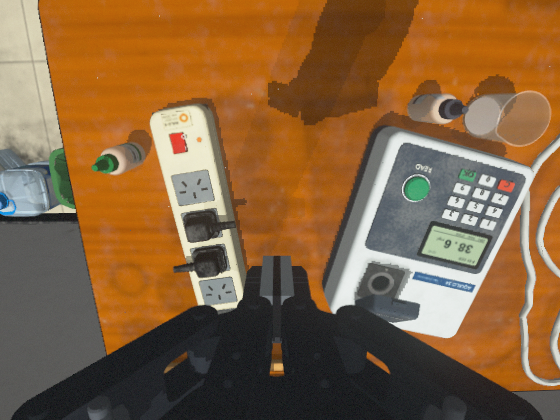

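View pics/s3.png

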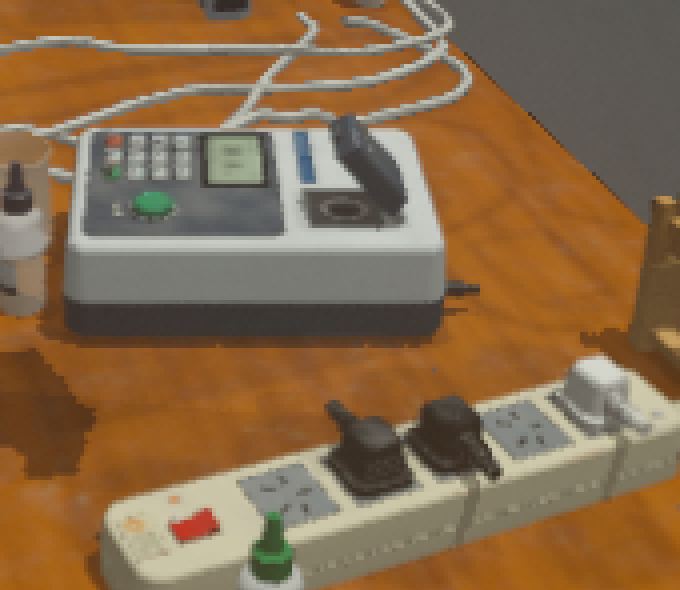

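Run:
```python
from h import *
np.set_printoptions(precision=4,suppress=True)
w=cam('wrist');s=cam('scene');d=cam('side')
for n,obs in dict(lip=[(w,(400,317.6)),(s,(299,161.3)),(d,(309.5,180))],hinge=[(w,(372.5,310.6)),(s,(314.5,181.1)),(d,(320.4,200.7))],button=[(w,(416.5,187)),(s,(246,198)),(d,(262,198))]).items():
    f=lambda P:np.concatenate([(proj(c,P)[0]-p) for c,p in obs])
    r=least_squares(f,[.6,-.05,.08]); print(n,r.x,r.fun)
# whole fit: x,y,yaw, hinge local hx,hy, angle
O=[('o',w,(398.7,234.8)),('o',s,(274,207)),('o',d,(285.4,217)),('b',w,(416.5,187)),('b',s,(246,198)),('b',d,(262,198)),
('h',w,(372.5,310.6)),('h',s,(314.5,181.1)),('h',d,(320.4,200.7)),('l',w,(400,317.6)),('l',s,(299,161.3)),('l',d,(309.5,180))]
def pts(p):
    x,y,t,hx,hy,a=p; R=np.array([[np.cos(t),-np.sin(t),0],[np.sin(t),np.cos(t),0],[0,0,1]])
    L=dict(o=[0,0,0],b=[-.073,-.04,.074],h=[hx,hy,.07],l=[hx-.059*np.cos(a)+.014*np.sin(a),hy,.07+.059*np.sin(a)+.014*np.cos(a)])
    return {k:R@np.array(v)+[x,y,0] for k,v in L.items()}
r=least_squares(lambda p:np.concatenate([proj(c,pts(p)[k])[0]-q for k,c,q in O]),[.56,-.02,-.22,.08,-.04,.9])
print(r.x,r.fun.reshape(-1,2).round(1),pts(r.x))
e=[atz(w,p,.066) for p in ((393,147),(367,247))]; v=e[1]-e[0]; print('edge yaw',np.arctan2(v[1],v[0]))
```

```text
lip [ 0.5999 -0.0589  0.1181] [ 0.1317 -0.5665  0.8514 -0.7159  0.0923  0.0569]
hinge [ 0.6285 -0.0692  0.0671] [ 0.0443 -0.3093  0.1411  0.3514  0.4822 -0.7819]
button [ 0.4827 -0.0391  0.0684] [-0.817   2.3528 -2.5847 -1.319  -3.032   2.5301]
[ 0.5614 -0.0213 -0.2472  0.0756 -0.0308  0.7963] [[ 0.9 -0.1]
 [ 0.4  2.5]
 [ 2.   0.6]
 [-1.3  1.9]
 [-2.9 -2.9]
 [-3.5  1.1]
 [ 0.4  0.2]
 [-0.2 -0.6]
 [ 0.1 -1.7]
 [-1.2 -0.7]
 [ 0.5 -1.5]
 [-0.6 -0.8]] {'o': array([ 0.5614, -0.0213,  0.    ]), 'b': array([ 0.4808, -0.0422,  0.074 ]), 'h': array([ 0.6271, -0.0696,  0.07  ]), 'l': array([ 0.5968, -0.062 ,  0.122 ])}
edge yaw -0.15100859465326713
```

Emit:
{"name": "servo_tool", "arguments": {
  "targets": [
    [0, -4, 4, 0, 0, 0, 0],
    [0, -8, 8, 0, 0, 0, 0],
    [0, -12.4, 11.9, 2, 0, 0, 0],
    [0, -12.4, 11.9, 5, 0, 0, 0],
    [0, -12.4, 11.9, 8, 0, 0, 0],
    [0, -12.4, 11.9, 10, 0, 0, 0],
    [0, -12.4, 11.9, 10.7, 0, 0, 0],
    [0, -12.4, 11.9, 11.2, 0, 0, 0],
    [0, -12.4, 11.9, 11.2, 0, 0, 0]
  ]
}}

```text
time_s: 10.05
eef_pos: [0.604, -0.062, 0.1317]
eef_rot: [[-1.0, 0.0, 0.001], [0.0, 1.0, 0.0], [-0.001, 0.0, -1.0]]
wrist_force: [0.6, -0.1, -0.7]
grip_width: -0.0003
gripper_force: 0.0
```

Run:
```python
from h import *
a=cam('side')['img'][150:250,240:370];b=cam('scene')['img'][130:230,240:370]
cv2.imwrite('pics/m.png',cv2.resize(np.hstack([a,b]),None,fx=3,fy=3,interpolation=2))
```

```text
(no output)
```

View pics/m.png

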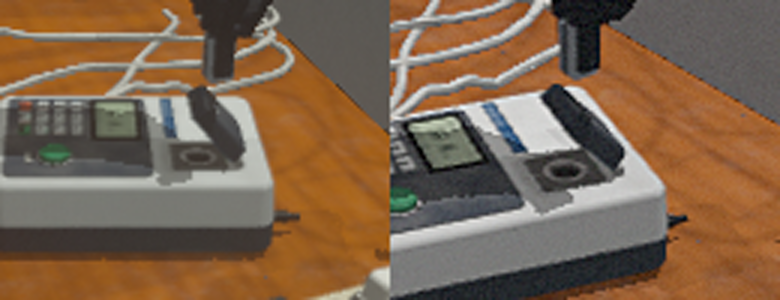

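Emit:
{"name": "servo_tool", "arguments": {
  "targets": [
    [0, 0.3, 0, 0.3, 0, 0, 0],
    [0, 0.4, 0, 0.9, 0, 0, 0],
    [0, 0.9, 0.1, 1.3, 0, 0, 0],
    [0, 1.3, 0.2, 1.7, 0, 0, 0],
    [0, 1.8, 0.3, 2.1, 0, 0, 0],
    [0, 2.1, 0.4, 2.5, 0, 0, 0],
    [0, 2.4, 0.5, 3, 0, 0, 0],
    [0, 2.7, 0.5, 3.5, 0, 0, 0],
    [0, 2.9, 0.6, 4.1, 0, 0, 0],
    [0, 3, 0.6, 4.6, 0, 0, 0],
    [0, 3, 0.6, 4.8, 0, 0, 0],
    [0, 3, 0.6, 4.8, 0, 0, 0]
  ]
}}

```text
time_s: 11.35
eef_pos: [0.5733, -0.0558, 0.0838]
eef_rot: [[-1.0, 0.0, -0.001], [0.0, 1.0, 0.001], [0.001, 0.001, -1.0]]
wrist_force: [-3.5, 0.6, 7.3]
grip_width: 0.0001
gripper_force: 3.9
```

Contact at 83.8 mm, the shut lip height; press a little more, then lift and move towards the button.

Emit:
{"name": "servo_tool", "arguments": {
  "targets": [
    [0, 0, 0, 0.2, 0, 0, 0],
    [0, 0, 0, 0.2, 0, 0, 0],
    [0, 0, 0, 0.2, 0, 0, 0]
  ]
}}

```text
time_s: 11.65
eef_pos: [0.5733, -0.0557, 0.0834]
eef_rot: [[-1.0, 0.0, -0.001], [0.0, 1.0, 0.002], [0.001, 0.002, -1.0]]
wrist_force: [-7.6, 2.3, 18.6]
grip_width: 0.0002
gripper_force: 9.3
```

Emit:
{"name": "servo_tool", "arguments": {
  "targets": [
    [0, 0, 0, -1, 0, 0, 0],
    [0, 0, 0, -4, 0, 0, 0],
    [0, 0, 0, -8, 0, 0, 0],
    [0, 3, -3, -11, 0, 0, 0],
    [0, 7, -8, -12, 0, 0, 0],
    [0, 10, -10, -12, 0, 0, 0],
    [0, 10, -10, -12, 0, 0, 0],
    [0, 10, -10, -12, 0, 0, 0]
  ]
}}

```text
time_s: 12.45
eef_pos: [0.4733, -0.1568, 0.2016]
eef_rot: [[-1.0, 0.003, 0.002], [0.003, 1.0, 0.001], [-0.002, 0.001, -1.0]]
wrist_force: [-0.8, 1.1, 0.8]
grip_width: 0.0002
gripper_force: 0.0
```

Run:
```python
from h import *
w=cam('wrist'); a=cam('side')['img'][150:250,240:370]
print(readout.sense()['eef_pos'],readout.sense()['time_s'])
hsv=cv2.cvtColor(w['img'],cv2.COLOR_BGR2HSV); m=cv2.inRange(hsv,(60,110,60),(85,255,255))
n,_,st,ce=cv2.connectedComponentsWithStats(m)
for i in range(1,n):
    if st[i,4]>100: print(st[i],ce[i],atz(w,ce[i],.074))
cv2.imwrite('pics/l.png',np.hstack([cv2.resize(a,None,fx=3,fy=3)[:,:390],w['img'][60:360,190:590]]))
```

```text
[ 0.47480113 -0.15481264  0.20122566] 12.55
[ 36 168  30  20 363] [ 52.01101928 178.9862259 ] [ 0.45382877 -0.35159586  0.074     ]
[393 192  28  26 566] [406.56360424 204.78268551] [ 0.47841096 -0.04248973  0.074     ]
```

View pics/l.png

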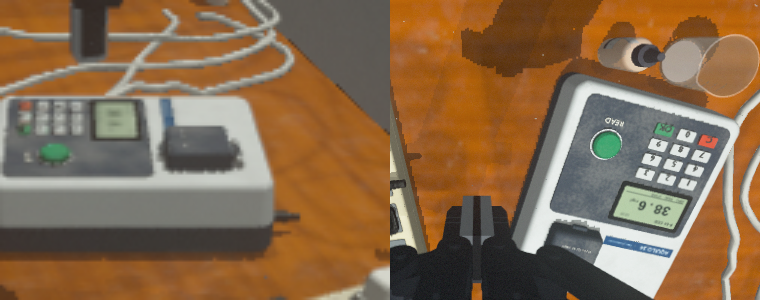

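Emit:
{"name": "servo_tool", "arguments": {
  "targets": [
    [0, -0.4, 4, 0, 0, 0, 0],
    [0, -0.4, 8, 0, 0, 0, 0],
    [0, -0.4, 11.3, 2, 0, 0, 0],
    [0, -0.4, 11.3, 5, 0, 0, 0],
    [0, -0.4, 11.3, 8, 0, 0, 0],
    [0, -0.4, 11.3, 10.5, 0, 0, 0],
    [0, -0.4, 11.3, 11.8, 0, 0, 0],
    [0, -0.4, 11.3, 12.1, 0, 0, 0],
    [0, -0.4, 11.3, 12.1, 0, 0, 0]
  ]
}}

```text
time_s: 13.45
eef_pos: [0.4784, -0.0425, 0.0803]
eef_rot: [[-1.0, -0.001, 0.0], [-0.001, 1.0, -0.0], [-0.0, -0.0, -1.0]]
wrist_force: [-0.3, 0.6, 0.8]
grip_width: -0.0001
gripper_force: 0.0
```

Emit:
{"name": "servo_tool", "arguments": {
  "targets": [
    [0, 0, 0, 0.5, 0, 0, 0],
    [0, 0, 0, 0.8, 0, 0, 0],
    [0, 0, 0, 1, 0, 0, 0],
    [0, 0, 0, 1.1, 0, 0, 0],
    [0, 0, 0, 1.1, 0, 0, 0]
  ]
}}

```text
time_s: 13.95
eef_pos: [0.4791, -0.0427, 0.0717]
eef_rot: [[-1.0, 0.0, 0.002], [0.0, 1.0, 0.002], [-0.002, 0.002, -1.0]]
wrist_force: [-5.0, 0.6, 18.7]
grip_width: 0.0002
gripper_force: 9.2
```

Emit:
{"name": "servo_tool", "arguments": {
  "targets": [
    [0, 0, 0, 0.1, 0, 0, 0],
    [0, 0, 0, 0.1, 0, 0, 0],
    [0, 0, 0, 0, 0, 0, 0],
    [0, 0, 0, -2, 0, 0, 0],
    [0, 0, 0, -6, 0, 0, 0],
    [0, 0, 0, -10, 0, 0, 0],
    [0, 0, 0, -15, 0, 0, 0],
    [0, 0, -6, -18, 0, 0, 0],
    [0, 0, -12, -18, 0, 0, 0],
    [0, 0, -12, -18, 0, 0, 0],
    [0, 0, -12, -18, 0, 0, 0]
  ]
}}

```text
time_s: 15.05
eef_pos: [0.4771, -0.1679, 0.2506]
eef_rot: [[-1.0, 0.008, 0.003], [0.008, 1.0, -0.002], [-0.003, -0.002, -1.0]]
wrist_force: [0.5, 0.1, 0.1]
grip_width: 0.0001
gripper_force: 0.0
```

```bash
python3 look.py 9 wrist | grep -E "rock|strip|drop|beak"
python3 - <<'E'
from h import *
w=cv2.imread('pics/wrist9.png'); s=cam('side')['img'][150:330,200:340]; 
cv2.imwrite('pics/f.png',np.hstack([cv2.resize(s,(327,420)),w[:, :470]]))
E
```

```text
wrist strip 0.67 [203.3 240.6] [ 0.5702 -0.2665  0.    ]
wrist rocker_raised_end 0.78 [166.5 151.7] [ 0.4466 -0.2885  0.04  ]
wrist rocker_pivot 0.58 [165.4 141.4] [ 0.4363 -0.2909  0.033 ]
wrist dropper 0.86 [406.1 108.8] [ 0.4043 -0.0163  0.    ]
wrist dropper 0.71 [128.1 152.4] [ 0.4526 -0.3497  0.    ]
wrist small_beaker 0.62 [462.5 112.1] [0.4079 0.0515 0.    ]
wrist small_beaker 0.35 [382.  264.8] [ 0.6081 -0.0257  0.    ]
```

View pics/f.png

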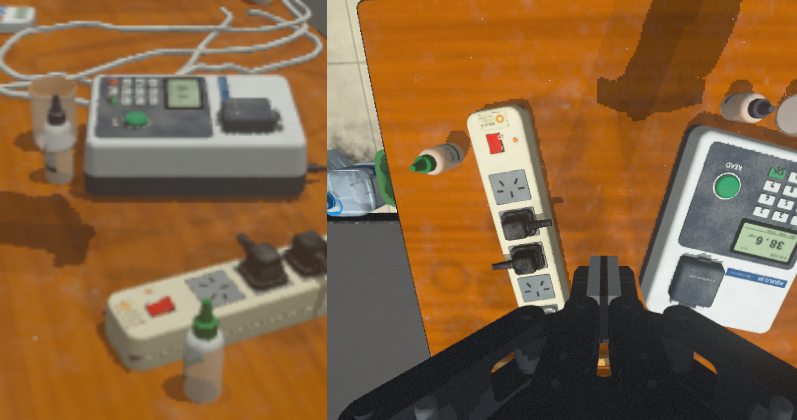

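Lid flat at (697,280), rocker tipped at (496,143), button up at (727,186), and nothing else has moved. Handing in.

```bash
python3 -c "
from station import arm; print(arm.finish_job())"
```

```text
the job is handed in; nothing more can be done
None
```

I switched the strip on, shut the lid, pressed and released the round button in that order, and handed the job in at about 15 s; the final pictures show all three as required and nothing else moved, but no verdict came back.

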